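# Turn over the drying plank and start the dryer

### The arm

A 7-joint arm with a two-finger parallel gripper is mounted at the origin on the work surface. World frame = base frame: x ahead of the robot, y to its left, z up, the work surface at z = 0. Lengths are in mm, angles in rad, forces in N, time in s.
With the tool pointing down it reaches from about 400 to 850 mm from the base axis. Payload 10.4 kg.
Tool frame: the origin (TCP) lies on the mounting face of the last link; the fingertips stand tips_ahead ahead of it and the grasp point (between the pads) lies 155 mm ahead of it (tips_ahead is the distance from the TCP to the fingertips, in mm); z points along the fingers, y is the direction in which the jaws open and shut (so a half turn about z gives the same grasp; the last joint's range is limited). The gripper opens to 85 mm and grips with 20 to 120 N. Pads are 22 mm wide; open, the fingers measure 114 mm over their backs; the gripper's body (76 mm by 85 mm) begins 54 mm behind the grasp point. The pads swing forward as they close: fully open they stand 13 mm farther back than shut.
Start: joints at [-1.128, 0.332, -0.065, 1.46, 0.022, 1.35, -0.088], TCP at [280.698, 558.427, 404.738] pointing down, gripper open.
Joint ranges: [-2.6, 2.6], [-0.5, 2.12], [-1.47, 1.34], [0.16, 2.42], [-1.27, 4.41], [0.06, 2.06], [-2.6, 2.6]. Speed limits (rad/s): [2.22, 2.22, 2.79, 2.79, 3.14, 3.14, 3.14].

### API

Orientations are given as a unit quaternion [x, y, z, w].
In Python, from cell import * gives the robot as it stands. Calls block until the motion is done:
- move_to(position, orientation): joint-space move of the TCP to a pose.
- line_to(position, rotation=None, rate=150, threshold=None): straight line of the TCP; rotation=None keeps the orientation; rate is the mean speed in mm/s. With threshold (N) it stops when the force on the tool has changed by that much, and returns True; else False.
- move_j(angles): joint-space move.
- gripper_open() and close(): open the fingers fully, or close them until they stop; the grip force is fixed at half the most.
- pause(seconds).
- inverse_kinematics(position, orientation): joint angles nearest the present ones, or None.
- camera(name): name is "scene" or "top" or "wrist"; returns a dict with "pixels" (480x640x3 uint8, red, green, blue), "K" (3x3 intrinsics, pixels), "rvec" (rotation vector, rad) and "tvec" (3), from world to camera coordinates, as OpenCV has them. Camera axes: x right, y down, z forward; pixel columns grow to the right and rows downward; lengths in mm; the calibration is good to about 2 mm. A picture is of the moment at which its call begins. There is no depth.
A pose or a line that the arm cannot do raises MotionError and nothing moves.
- job_done(): hands the job in, once; it reports no verdict.
Readings, each from a call of its own:
- get_time(): time.
- get_qpos(): joint angles.
- get_joint_vel(): joint speeds.
- get_tau(): joint torques, N m.
- get_tool_pos(): TCP position.
- get_tcp_rot(): TCP orientation.
- get_ft_force(): force on the tool from outside, world axes, zero at the start.
- get_wrist_torque(): the same for the moment, N m.
- get_width(): opening from 0.0 (shut) to 1.0 (fully open).
Only numpy, scipy, OpenCV 4.12 (cv2) and the standard library are available. Lean on these libraries where they do the work, as an engineer would, in place of code of your own. Each camera call takes 0.05 s, during which the arm holds its last target.

### The job

Work at the drying plank that the dryer stands behind: take the dry beakers off its stands and stand them upright in the tray, then set every fresh bowl upright and centred on a stand of that same plank, one to a stand; the other plank's beakers stay untouched where they are. Also stand every test tile fully down in a slot of the wooden rack, centred along the slot so that it does not hang out. When all that is done, and not before, push the dryer's switch lever over to on, and leave the tools and other things on the table where they are.

Things in the scene. Friction and masses are not known exactly. Their poses are not given: they have to be found in the camera images.
- plank_left: left drying plank (y > 0), fixed: a board 60 x 220 x 12 mm with three narrow round stands (pillar 18 mm thick, head 36 mm across, head's top 50 mm above the table) in a row along the plank's y at -85, 0 and +85 mm; origin under its centre on the table
- plank_right: right drying plank (y < 0), fixed: a board 60 x 220 x 12 mm with three narrow round stands (pillar 18 mm thick, head 36 mm across, head's top 50 mm above the table) in a row along the plank's y at -85, 0 and +85 mm; origin under its centre on the table
- beaker1: dry clay beaker, straight-sided, 44 mm outside diameter, 70 mm tall, open top, 4 mm wall; starts (if present) on the left plank's stand at y = 0 mm; origin at the centre of its underside, z up its axis
- beaker2: dry clay beaker, straight-sided, 44 mm outside diameter, 70 mm tall, open top, 4 mm wall; starts (if present) on the left plank's stand at y = 85 mm; origin at the centre of its underside, z up its axis
- beaker3: dry clay beaker, straight-sided, 44 mm outside diameter, 70 mm tall, open top, 4 mm wall; starts (if present) on the right plank's stand at y = -85 mm; origin at the centre of its underside, z up its axis
- beaker4: dry clay beaker, straight-sided, 44 mm outside diameter, 70 mm tall, open top, 4 mm wall; starts (if present) on the right plank's stand at y = 85 mm; origin at the centre of its underside, z up its axis
- bowl1: fresh small clay bowl, 40 mm tall, wall 4 mm, foot 34 mm across flaring at 7 to 19 mm height to 60 mm outside diameter and straight from there to the rim; may be absent; origin at the centre of its foot's underside, z up
- bowl2: fresh small clay bowl, 40 mm tall, wall 4 mm, foot 34 mm across flaring at 7 to 19 mm height to 60 mm outside diameter and straight from there to the rim; may be absent; origin at the centre of its foot's underside, z up
- bowl3: fresh small clay bowl, 40 mm tall, wall 4 mm, foot 34 mm across flaring at 7 to 19 mm height to 60 mm outside diameter and straight from there to the rim; may be absent; origin at the centre of its foot's underside, z up
- tile1: clay test tile standing upright on the table: 50 mm wide (its x), 14 mm thick (its y), 65 mm tall; may be absent; origin at the centre of its lower face
- tile2: clay test tile standing upright on the table: 50 mm wide (its x), 14 mm thick (its y), 65 mm tall; may be absent; origin at the centre of its lower face
- tile3: clay test tile standing upright on the table: 50 mm wide (its x), 14 mm thick (its y), 65 mm tall; may be absent; origin at the centre of its lower face
- rack: loose slotted wooden tile rack, 80 mm (its x) x 122 mm (its y), 30 mm high, 0.7 kg: three slots run along its x right through, at y = -42, 0, +42 mm; each slot 19 mm wide, its floor 10 mm above the rack's underside; origin under its centre
- tray: ware tray, fixed, open-topped, 96 mm (its x) x 200 mm (its y), 25 mm high, wall 6 mm, floor 6 mm thick; origin under its centre
- dryer: grey box-shaped fan dryer, 120 mm deep, 200 mm wide, 150 mm tall, fixed, with a round grille facing the robot; it stands behind the left plank (y > 0) or behind the right plank (y < 0); origin on the table under the middle of its front face
- switch (a joint): the dryer's toggle lever on a small block: 0 = fully off (leans to the block's -x), 1.0 rad = fully on (leans to the block's +x); stays where it is left
- switch_base: the switch block, fixed, on the table behind the rack; its +x is the direction in which the lever swings on; origin under its centre
- switch_tip (a point): the ball at the end of the switch lever, about 70 mm from the lever's pivot
- glaze_jar: bystander, to be left alone: squat round jar, 40 mm across and 55 tall; origin under its centre
- trim_tool: bystander, to be left alone: flat-bladed tool lying down, 120 mm long; origin under its centre
- brush: bystander, to be left alone: brush lying down, 140 mm long; origin under its centre
- cutter: bystander, to be left alone: steel cutter ring lying flat, 36 mm across, 12 mm high; origin under its centre
- spray: bystander, to be left alone: tall round bottle, 66 mm across, 190 mm tall; origin under its centre

How it is judged (in metres and radians):
On the way, in this order (a step that is already met when the one before it is completed fails the run):
1. beakers of the dryer's plank in the tray, bowls on its stands and tiles in the rack, with the switch still off (((world y of dryer above 0 m and (x of beaker1 in the frame of tray between -0.042 and 0.042 m and y of beaker1 in the frame of tray between -0.094 and 0.094 m and z of beaker1 in the frame of tray between 0 and 0.012 m and angle between beaker1's own z axis and vertical below 0.15 rad and linear speed of beaker1 below 0.03 m/s) and (x of beaker2 in the frame of tray between -0.042 and 0.042 m and y of beaker2 in the frame of tray between -0.094 and 0.094 m and z of beaker2 in the frame of tray between 0 and 0.012 m and angle between beaker2's own z axis and vertical below 0.15 rad and linear speed of beaker2 below 0.03 m/s) and (x of bowl1 in the frame of plank_left between -0.011 and 0.011 m and y of bowl1 in the frame of plank_left between -0.096 and 0.096 m and (y of bowl1 in the frame of plank_left below -0.074 m or y of bowl1 in the frame of plank_left above -0.011 m) and (y of bowl1 in the frame of plank_left below 0.011 m or y of bowl1 in the frame of plank_left above 0.074 m) and z of bowl1 in the frame of plank_left between 0.044 and 0.056 m and angle between bowl1's own z axis and vertical below 0.15 rad and linear speed of bowl1 below 0.03 m/s) and (x of bowl2 in the frame of plank_left between -0.011 and 0.011 m and y of bowl2 in the frame of plank_left between -0.096 and 0.096 m and (y of bowl2 in the frame of plank_left below -0.074 m or y of bowl2 in the frame of plank_left above -0.011 m) and (y of bowl2 in the frame of plank_left below 0.011 m or y of bowl2 in the frame of plank_left above 0.074 m) and z of bowl2 in the frame of plank_left between 0.044 and 0.056 m and angle between bowl2's own z axis and vertical below 0.15 rad and linear speed of bowl2 below 0.03 m/s) and (x of bowl3 in the frame of plank_left between -0.011 and 0.011 m and y of bowl3 in the frame of plank_left between -0.096 and 0.096 m and (y of bowl3 in the frame of plank_left below -0.074 m or y of bowl3 in the frame of plank_left above -0.011 m) and (y of bowl3 in the frame of plank_left below 0.011 m or y of bowl3 in the frame of plank_left above 0.074 m) and z of bowl3 in the frame of plank_left between 0.044 and 0.056 m and angle between bowl3's own z axis and vertical below 0.15 rad and linear speed of bowl3 below 0.03 m/s) and distance of each of beaker3, beaker4 from where it was at the start of the episode below 0.015 m) or (world y of dryer below 0 m and (x of beaker3 in the frame of tray between -0.042 and 0.042 m and y of beaker3 in the frame of tray between -0.094 and 0.094 m and z of beaker3 in the frame of tray between 0 and 0.012 m and angle between beaker3's own z axis and vertical below 0.15 rad and linear speed of beaker3 below 0.03 m/s) and (x of beaker4 in the frame of tray between -0.042 and 0.042 m and y of beaker4 in the frame of tray between -0.094 and 0.094 m and z of beaker4 in the frame of tray between 0 and 0.012 m and angle between beaker4's own z axis and vertical below 0.15 rad and linear speed of beaker4 below 0.03 m/s) and (x of bowl1 in the frame of plank_right between -0.011 and 0.011 m and y of bowl1 in the frame of plank_right between -0.096 and 0.096 m and (y of bowl1 in the frame of plank_right below -0.074 m or y of bowl1 in the frame of plank_right above -0.011 m) and (y of bowl1 in the frame of plank_right below 0.011 m or y of bowl1 in the frame of plank_right above 0.074 m) and z of bowl1 in the frame of plank_right between 0.044 and 0.056 m and angle between bowl1's own z axis and vertical below 0.15 rad and linear speed of bowl1 below 0.03 m/s) and (x of bowl2 in the frame of plank_right between -0.011 and 0.011 m and y of bowl2 in the frame of plank_right between -0.096 and 0.096 m and (y of bowl2 in the frame of plank_right below -0.074 m or y of bowl2 in the frame of plank_right above -0.011 m) and (y of bowl2 in the frame of plank_right below 0.011 m or y of bowl2 in the frame of plank_right above 0.074 m) and z of bowl2 in the frame of plank_right between 0.044 and 0.056 m and angle between bowl2's own z axis and vertical below 0.15 rad and linear speed of bowl2 below 0.03 m/s) and (x of bowl3 in the frame of plank_right between -0.011 and 0.011 m and y of bowl3 in the frame of plank_right between -0.096 and 0.096 m and (y of bowl3 in the frame of plank_right below -0.074 m or y of bowl3 in the frame of plank_right above -0.011 m) and (y of bowl3 in the frame of plank_right below 0.011 m or y of bowl3 in the frame of plank_right above 0.074 m) and z of bowl3 in the frame of plank_right between 0.044 and 0.056 m and angle between bowl3's own z axis and vertical below 0.15 rad and linear speed of bowl3 below 0.03 m/s) and distance of each of beaker1, beaker2 from where it was at the start of the episode below 0.015 m)) and x of tile1 in the frame of rack between -0.02 and 0.02 m and y of tile1 in the frame of rack between -0.055 and 0.055 m and z of tile1 in the frame of rack between 0.005 and 0.015 m and angle between each of tile1, tile2, tile3's own z axis and vertical below 0.26 rad and linear speed of each of tile1, tile2, tile3 below 0.03 m/s and x of tile2 in the frame of rack between -0.02 and 0.02 m and y of tile2 in the frame of rack between -0.055 and 0.055 m and z of tile2 in the frame of rack between 0.005 and 0.015 m and x of tile3 in the frame of rack between -0.02 and 0.02 m and y of tile3 in the frame of rack between -0.055 and 0.055 m and z of tile3 in the frame of rack between 0.005 and 0.015 m and angle between rack's own z axis and vertical below 0.1 rad and value of joint switch below 0.4 rad), for 0.2 s.
2. the switch lever is pushed over to on (value of joint switch above 0.8 rad), for 0.2 s.
At the end, for the whole second after the job is handed in: Dryer-side beakers upright in the tray; bowls upright on that plank's stands, within 11 mm of centre along and across; other beakers within 15 mm of their start; tiles in rack slots, within 5 mm of the floor and 20 mm of the middle, leaning under 0.26 rad; lever beyond 0.8 rad; all at rest (((world y of dryer above 0 m and (x of beaker1 in the frame of tray between -0.042 and 0.042 m and y of beaker1 in the frame of tray between -0.094 and 0.094 m and z of beaker1 in the frame of tray between 0 and 0.012 m and angle between beaker1's own z axis and vertical below 0.15 rad and linear speed of beaker1 below 0.03 m/s) and (x of beaker2 in the frame of tray between -0.042 and 0.042 m and y of beaker2 in the frame of tray between -0.094 and 0.094 m and z of beaker2 in the frame of tray between 0 and 0.012 m and angle between beaker2's own z axis and vertical below 0.15 rad and linear speed of beaker2 below 0.03 m/s) and (x of bowl1 in the frame of plank_left between -0.011 and 0.011 m and y of bowl1 in the frame of plank_left between -0.096 and 0.096 m and (y of bowl1 in the frame of plank_left below -0.074 m or y of bowl1 in the frame of plank_left above -0.011 m) and (y of bowl1 in the frame of plank_left below 0.011 m or y of bowl1 in the frame of plank_left above 0.074 m) and z of bowl1 in the frame of plank_left between 0.044 and 0.056 m and angle between bowl1's own z axis and vertical below 0.15 rad and linear speed of bowl1 below 0.03 m/s) and (x of bowl2 in the frame of plank_left between -0.011 and 0.011 m and y of bowl2 in the frame of plank_left between -0.096 and 0.096 m and (y of bowl2 in the frame of plank_left below -0.074 m or y of bowl2 in the frame of plank_left above -0.011 m) and (y of bowl2 in the frame of plank_left below 0.011 m or y of bowl2 in the frame of plank_left above 0.074 m) and z of bowl2 in the frame of plank_left between 0.044 and 0.056 m and angle between bowl2's own z axis and vertical below 0.15 rad and linear speed of bowl2 below 0.03 m/s) and (x of bowl3 in the frame of plank_left between -0.011 and 0.011 m and y of bowl3 in the frame of plank_left between -0.096 and 0.096 m and (y of bowl3 in the frame of plank_left below -0.074 m or y of bowl3 in the frame of plank_left above -0.011 m) and (y of bowl3 in the frame of plank_left below 0.011 m or y of bowl3 in the frame of plank_left above 0.074 m) and z of bowl3 in the frame of plank_left between 0.044 and 0.056 m and angle between bowl3's own z axis and vertical below 0.15 rad and linear speed of bowl3 below 0.03 m/s) and distance of each of beaker3, beaker4 from where it was at the start of the episode below 0.015 m) or (world y of dryer below 0 m and (x of beaker3 in the frame of tray between -0.042 and 0.042 m and y of beaker3 in the frame of tray between -0.094 and 0.094 m and z of beaker3 in the frame of tray between 0 and 0.012 m and angle between beaker3's own z axis and vertical below 0.15 rad and linear speed of beaker3 below 0.03 m/s) and (x of beaker4 in the frame of tray between -0.042 and 0.042 m and y of beaker4 in the frame of tray between -0.094 and 0.094 m and z of beaker4 in the frame of tray between 0 and 0.012 m and angle between beaker4's own z axis and vertical below 0.15 rad and linear speed of beaker4 below 0.03 m/s) and (x of bowl1 in the frame of plank_right between -0.011 and 0.011 m and y of bowl1 in the frame of plank_right between -0.096 and 0.096 m and (y of bowl1 in the frame of plank_right below -0.074 m or y of bowl1 in the frame of plank_right above -0.011 m) and (y of bowl1 in the frame of plank_right below 0.011 m or y of bowl1 in the frame of plank_right above 0.074 m) and z of bowl1 in the frame of plank_right between 0.044 and 0.056 m and angle between bowl1's own z axis and vertical below 0.15 rad and linear speed of bowl1 below 0.03 m/s) and (x of bowl2 in the frame of plank_right between -0.011 and 0.011 m and y of bowl2 in the frame of plank_right between -0.096 and 0.096 m and (y of bowl2 in the frame of plank_right below -0.074 m or y of bowl2 in the frame of plank_right above -0.011 m) and (y of bowl2 in the frame of plank_right below 0.011 m or y of bowl2 in the frame of plank_right above 0.074 m) and z of bowl2 in the frame of plank_right between 0.044 and 0.056 m and angle between bowl2's own z axis and vertical below 0.15 rad and linear speed of bowl2 below 0.03 m/s) and (x of bowl3 in the frame of plank_right between -0.011 and 0.011 m and y of bowl3 in the frame of plank_right between -0.096 and 0.096 m and (y of bowl3 in the frame of plank_right below -0.074 m or y of bowl3 in the frame of plank_right above -0.011 m) and (y of bowl3 in the frame of plank_right below 0.011 m or y of bowl3 in the frame of plank_right above 0.074 m) and z of bowl3 in the frame of plank_right between 0.044 and 0.056 m and angle between bowl3's own z axis and vertical below 0.15 rad and linear speed of bowl3 below 0.03 m/s) and distance of each of beaker1, beaker2 from where it was at the start of the episode below 0.015 m)) and x of tile1 in the frame of rack between -0.02 and 0.02 m and y of tile1 in the frame of rack between -0.055 and 0.055 m and z of tile1 in the frame of rack between 0.005 and 0.015 m and angle between each of tile1, tile2, tile3's own z axis and vertical below 0.26 rad and linear speed of each of tile1, tile2, tile3 below 0.03 m/s and x of tile2 in the frame of rack between -0.02 and 0.02 m and y of tile2 in the frame of rack between -0.055 and 0.055 m and z of tile2 in the frame of rack between 0.005 and 0.015 m and x of tile3 in the frame of rack between -0.02 and 0.02 m and y of tile3 in the frame of rack between -0.055 and 0.055 m and z of tile3 in the frame of rack between 0.005 and 0.015 m and angle between rack's own z axis and vertical below 0.1 rad and value of joint switch above 0.8 rad); the robot touches nothing.
It fails at once if a beaker of the plank without the dryer is displaced by more than 30 mm ((world y of dryer above 0 m and distance of any of beaker3, beaker4 from where it was at the start of the episode above 0.03 m) or (world y of dryer below 0 m and distance of any of beaker1, beaker2 from where it was at the start of the episode above 0.03 m)).
It fails at once if a bystander is displaced by more than 40 mm (distance of any of glaze_jar, trim_tool, brush, cutter, spray from where it was at the start of the episode above 0.04 m).
Of bowl1, bowl2, bowl3 only 2 to 3 are there at a start; the rules pass over those that are not, and their reading is None.
Of tile1, tile2, tile3 only 2 to 3 are there at a start; the rules pass over those that are not, and their reading is None.
Of beaker1, beaker2 only 1 to 2 are there at a start; the rules pass over those that are not, and their reading is None.
Of beaker3, beaker4 only 1 to 2 are there at a start; the rules pass over those that are not, and their reading is None.
At some moment in a run one of rack may be knocked a few centimetres aside while the robot is not near it.
It also fails if it takes over 210 s, if anything falls off the work surface, if the arm or the gripper's body presses on something with over 40 N, if the wrist force passes 120 N, or if a joint passes its speed limit or range.

## Working session

There is one attempt and no reset: what is moved stays moved. The work goes in short steps, each a Python script; the robot and the scene stay as the last script left them, time stands still between calls to the robot, and variables do not carry over. Pictures are saved under pics/ and viewed, and the job is handed in when it is done.

```bash
ls; mkdir -p pics; python3 - <<'E'
from cell import *
import cv2
for n in ["scene","top","wrist"]:
    c=camera(n); cv2.imwrite(f"pics/{n}0.png",c["pixels"][:,:,::-1]); print(n,c["K"].tolist(),c["rvec"],c["tvec"])
print(get_time(),get_tool_pos(),get_tcp_rot(),get_width())
E
```

```text
pics
scene [[545.6281244731429, 0.0, 326.5361289546885], [0.0, 545.6281244731429, 239.27434601608041], [0.0, 0.0, 1.0]] [ 1.96912774  1.60982769 -0.56779609] [-177.0447152  -370.95044768 1834.13817938]
top [[472.46149935131933, 0.0, 315.89800654673024], [0.0, 472.46149935131933, 230.85622637715966], [0.0, 0.0, 1.0]] [ 2.20035534 -2.14407387  0.06086965] [  61.6495421   556.13917521 1263.56920421]
wrist [[413.6819632769115, 0.0, 322.1590854429107], [0.0, 413.6819632769115, 240.00424096769092], [0.0, 0.0, 1.0]] [-2.44256852 -1.50576162 -0.23343023] [-624.68881117  -38.79834352  379.1712024 ]
0.15 [280.64307657 558.33472108 404.08504237] [ 2.30774715e-01  9.73007045e-01 -5.54590520e-04 -1.14810673e-04] 1.0011036842340568
```

View pics/top0.png

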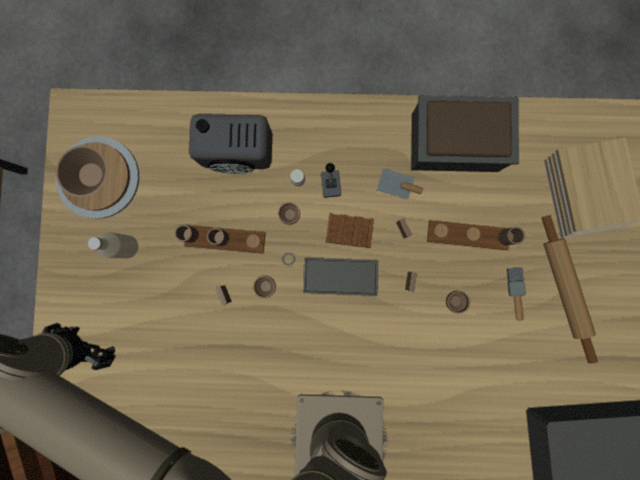

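View pics/scene0.png

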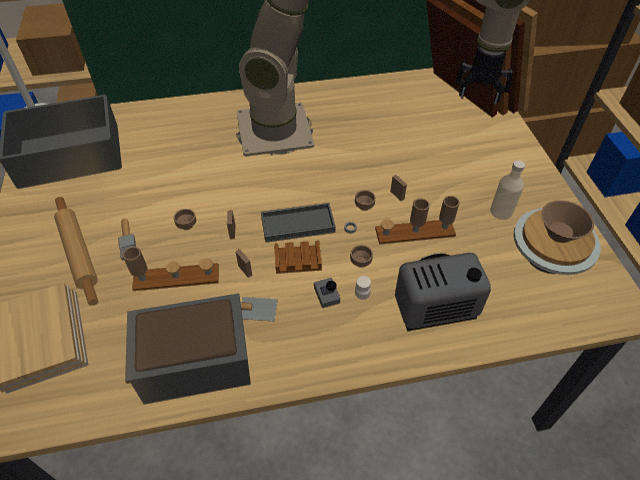

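View pics/wrist0.png

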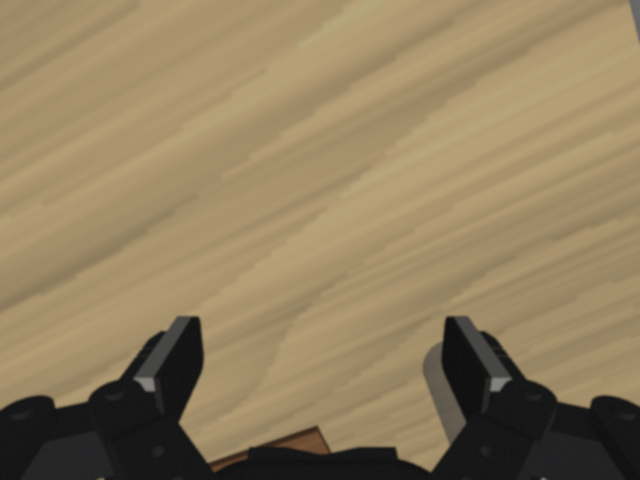

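```bash
cat > h.py <<'E'
from cell import *
import cell, cv2, numpy as np
from scipy.spatial.transform import Rotation as R
def pose(c):
    Rm=cv2.Rodrigues(np.array(c["rvec"],float))[0]; t=np.array(c["tvec"],float).ravel()
    return Rm,t,-Rm.T@t
def ray(c,u,v):
    Rm,t,C=pose(c); d=Rm.T@np.linalg.inv(np.array(c["K"]))@np.array([u,v,1.0]); return C,d/np.linalg.norm(d)
def onz(c,u,v,z=0):
    C,d=ray(c,u,v); return (C+d*(z-C[2])/d[2])[:2]
def proj(c,P):
    return cv2.projectPoints(np.array(P,float).reshape(-1,3),np.array(c["rvec"],float),np.array(c["tvec"],float),np.array(c["K"],float),None)[0].reshape(-1,2)
def save(c,n,up=1):
    im=c["pixels"][:,:,::-1]
    cv2.imwrite(f"pics/{n}.png",im); np.savez(f"pics/{n}.npz",**{k:np.array(c[k]) for k in c})
def load(n): return dict(np.load(f"pics/{n}.npz"))
def down(yaw):
    # tool z down; jaw axis (tool y) at angle yaw from world... tool x at angle yaw from world x
    c,s=np.cos(yaw),np.sin(yaw)
    M=np.array([[c,s,0],[s,-c,0],[0,0,-1.]])
    return R.from_matrix(M).as_quat()
E
python3 - <<'E'
from h import *
c=camera("top"); save(c,"top1")
for n,u,v,z in [("bk0",217,233,120),("bk85",184,231,120),("bk3",511,235,120),("bowlA",289,213,40),("bowlB",265,287,40),("bowlC",457,301,40),("tileA",223,295,40),("tileB",404,228,40),("tileC",411,281,40),("tray",341,277,15),("rack",350,231,20),("sw",331,185,30),("tip",330,168,90),("jar",297,176,50),("cut",289,258,10),("plankL",225,239,12),("standL",253,241,50),("bottle",95,243,190),("dry",234,168,50)]:
    print(n,onz(c,u,v,z).round(1))
w=camera("wrist");Rm,t,C=pose(w);print(C,Rm.T[:,2]); print(R.from_quat(get_tcp_rot()).as_matrix(), get_tool_pos())
im=c["pixels"][120:330,160:540,::-1]; cv2.imwrite("pics/topz.png",cv2.resize(im,None,fx=2.1,fy=2.1,interpolation=cv2.INTER_CUBIC))
E
```

```text
bk0 [535.2 323.2]
bk85 [538.1 407.1]
bk3 [ 548.7 -412.3]
bowlA [599.4 149.4]
bowlB [399.6 207.2]
bowlC [ 376.9 -301.4]
tileA [375.3 318.6]
tileB [ 566.6 -159.7]
tileC [ 426.1 -180. ]
tray [431.1   4.8]
rack [556.5 -16.7]
sw [680.   38.1]
tip [714.   42.3]
jar [698.8 130.2]
cut [478.9 147.9]
plankL [526.4 325.5]
standL [520.9 242.3]
bottle [499.3 597.6]
dry [716.7 300.9]
[210.96057978 593.46489527 372.90659419] [ 0.27122895 -0.13659385 -0.95277331]
[[-8.93476100e-01  4.49110653e-01 -2.82583660e-04]
 [ 4.49110742e-01  8.93475936e-01 -5.41901186e-04]
 [ 9.10810481e-06 -6.11087115e-04 -9.99999813e-01]] [280.65968421 558.38206705 404.36205825]
```

View pics/topz.png

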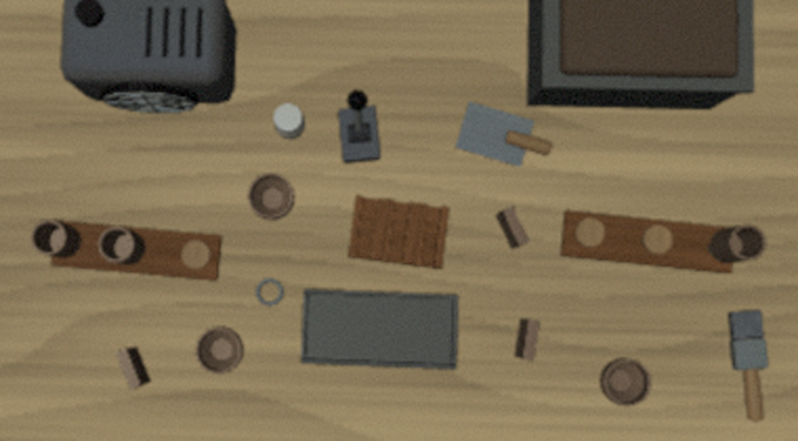

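```bash
python3 - <<'E'
from h import *
for i,(x,y) in enumerate([(500,300),(540,20),(480,-230)]):
    t=get_time(); move_to([x,y,420],down(np.pi/2)); c=camera("wrist"); save(c,f"w{i}"); print(get_time()-t,get_qpos().round(2) if hasattr(get_qpos(),'round') else get_qpos(), get_tool_pos())
E
```

```text
1.3333 [-0.83  0.23  0.25  1.57 -0.06  1.35 -0.57] [499.00436882 301.88843634 419.7413671 ]
1.1417000000000002 [-0.53  0.13  0.44  1.69 -0.06  1.34 -0.07] [540.11921837  22.22715147 419.86184861]
1.0583 [-0.25  0.12  0.67  1.71 -0.08  1.33  0.43] [ 481.13029531 -227.91487924  419.82926027]
```

View pics/w0.png

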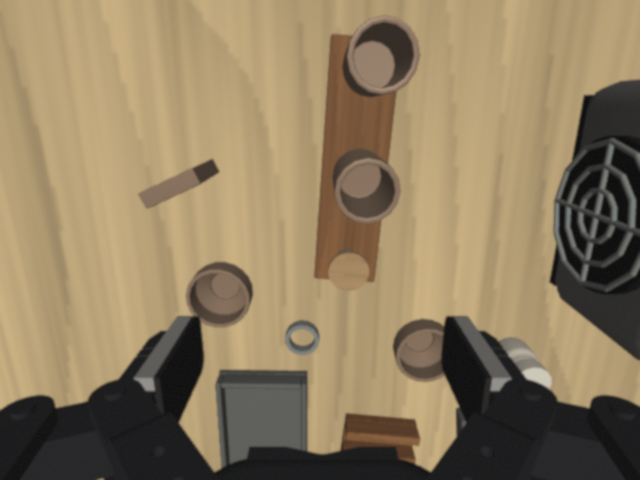

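View pics/w1.png

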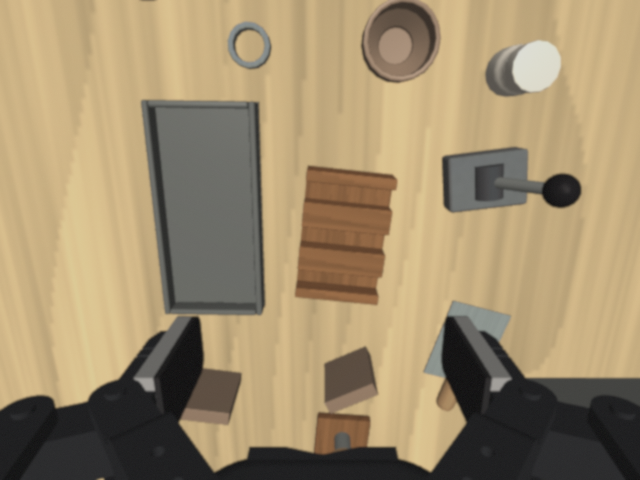

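View pics/w2.png

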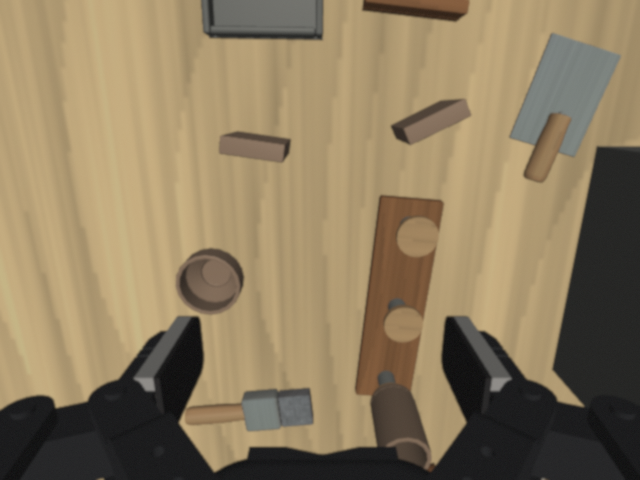

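```bash
python3 - <<'E'
from h import *
def crop(n,x,y,w,h,f):
    im=load(n)["pixels"][y:y+h,x:x+w,::-1]; im=cv2.resize(im,None,fx=f,fy=f,interpolation=cv2.INTER_CUBIC)
    for k in range(0,w,20):
        cv2.putText(im,str(x+k),(k*f,8),0,.32,(255,0,0),1); cv2.line(im,(k*f,0),(k*f,h*f),(255,200,0),1) 
    for k in range(0,h,20):
        cv2.putText(im,str(y+k),(0,k*f+8),0,.32,(0,0,255),1); cv2.line(im,(0,k*f),(w*f,k*f),(255,200,0),1)
    return im
cv2.imwrite("pics/c0.png",crop("w0",310,10,120,145,4))
cv2.imwrite("pics/c1.png",crop("w0",310,145,120,145,4))
cv2.imwrite("pics/c2.png",crop("w0",130,150,140,180,3))
cv2.imwrite("pics/c3.png",crop("w1",350,0,240,220,3))
cv2.imwrite("pics/c4.png",crop("w1",130,90,280,220,3)[:600,:800])
cv2.imwrite("pics/c5.png",crop("w2",165,90,140,230,3)[:600])
cv2.imwrite("pics/c6.png",crop("w2",380,80,110,80,5))
E
```

```text
(no output)
```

View pics/c0.png

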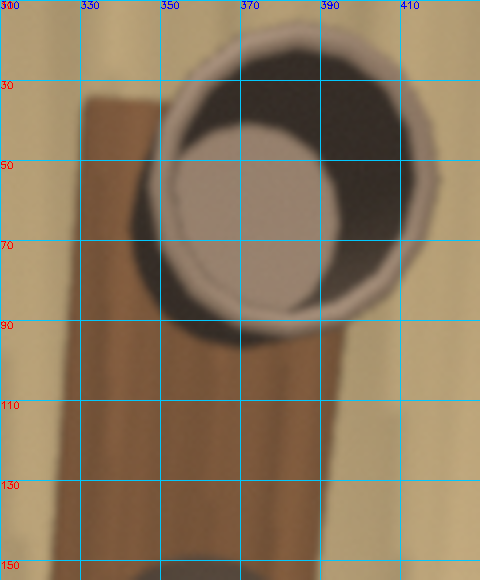

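View pics/c1.png

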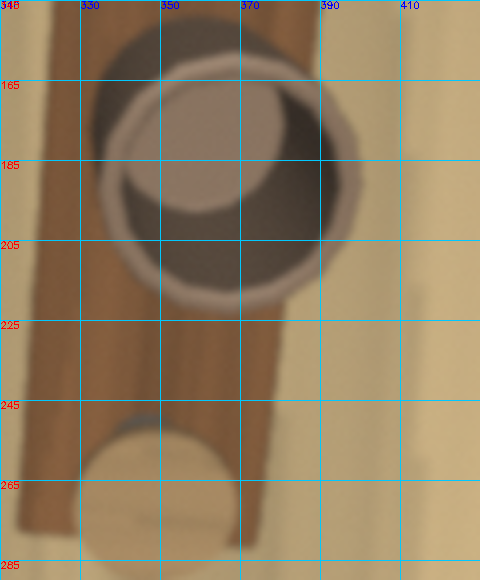

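View pics/c2.png

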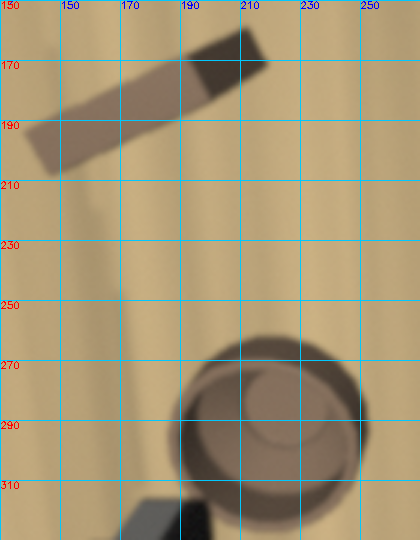

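View pics/c3.png

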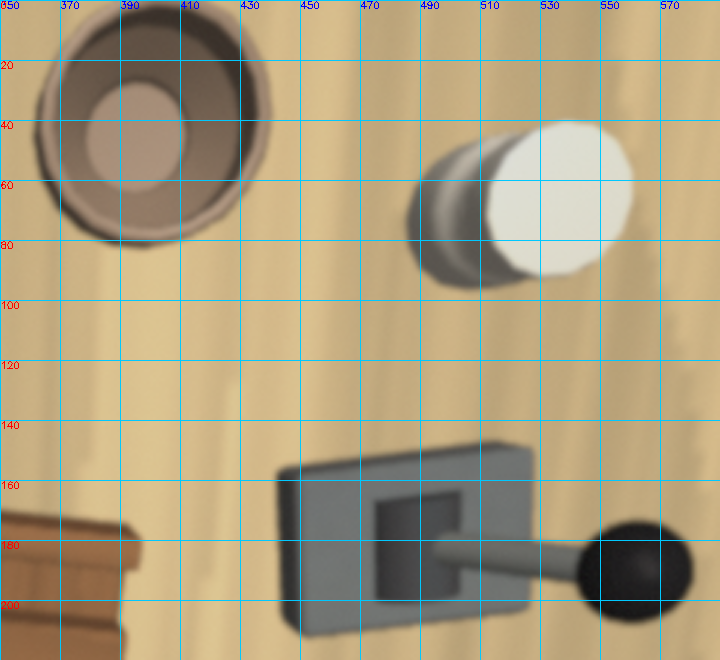

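View pics/c4.png

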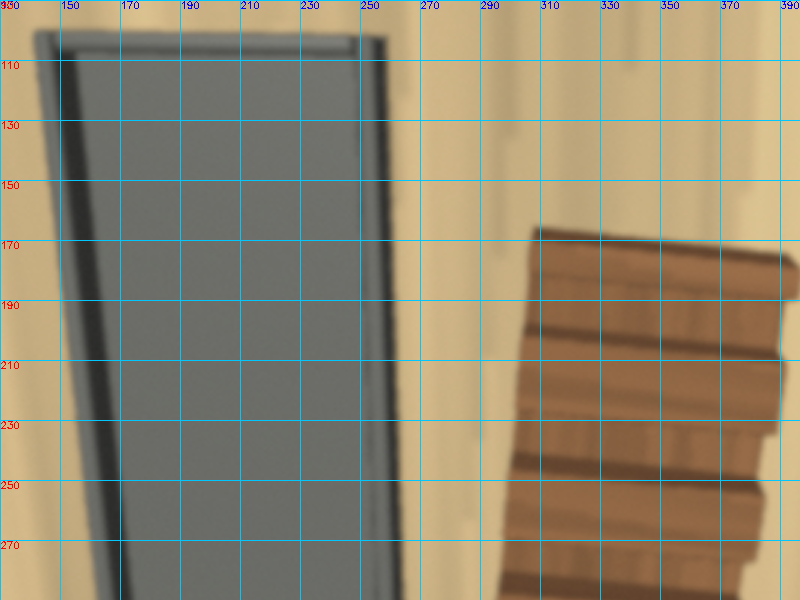

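View pics/c5.png

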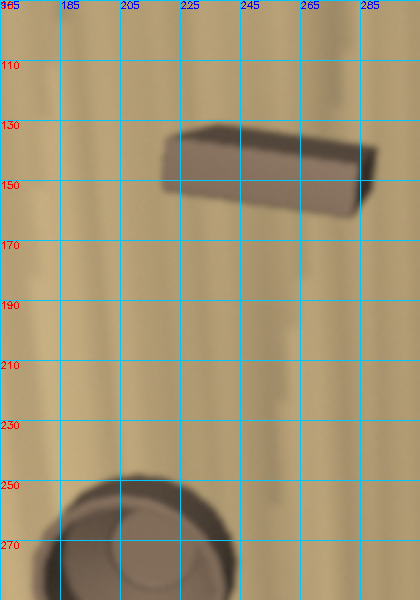

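View pics/c6.png

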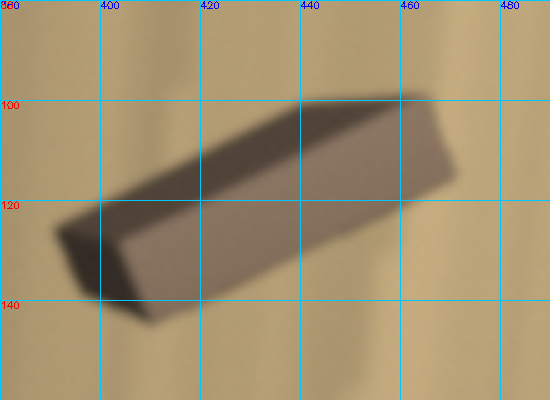

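```bash
python3 - <<'E'
from h import *
print(get_tool_pos(),get_time())
w0,w1,w2=[load(f"w{i}") for i in range(3)]
def cast(c,pts,z): return np.array([onz(c,u,v,z) for u,v in pts])
def circ(c,pts,z,r):
    from scipy.optimize import least_squares
    P=cast(c,pts,z); s=least_squares(lambda q: np.hypot(*(P-q).T)-r,P.mean(0)); 
    f=least_squares(lambda q: np.hypot(*(P-q[:2]).T)-q[2],[*P.mean(0),r])
    return s.x.round(1),s.fun.round(1), f.x.round(1)
print("bk85",circ(w0,[(347.5,56),(420,54),(384,15),(382,93)],120,22))
print("bk0",circ(w0,[(334.5,190),(400.5,190),(368,158),(366,222.5)],120,22))
print("st",circ(w0,[(328.5,270),(369.5,270),(349,252),(349,290)],50,18))
print("bowlB",circ(w0,[(186,295),(250,297),(218,269),(219,325.5)],40,30))
print("bowlA",circ(w1,[(362,42),(440,38),(400,81)],40,30))
print("bowlC",circ(w2,[(176.5,284),(241,287),(210,254),(208,314)],40,30))
for n,c,p,z in [("tileA",w0,[(138,193),(147,208),(200,183),(193,168)],65),("tileB",w2,[(403,128),(410,145),(471,115),(465,99)],65),("tileC",w2,[(220,136),(219,154),(282,162),(285,145)],65),("tray",w1,[(142,101),(258,102),(264,314),(167,315)],25)]:
    P=cast(c,p,z); print(n,P.mean(0).round(1),[np.linalg.norm(P[i]-P[i-1]).round(1) for i in range(4)]); 
    e=(P[2]-P[1])+(P[3]-P[0]); print("  ang",np.degrees(np.arctan2(e[1],e[0])).round(1))
P=cast(w0,[(330,34),(396,92),(316,277),(374,281)],12);print("plank",P.round(1).tolist())
P=cast(w0,[(330,34),(316,277)],12);d=P[1]-P[0];print("edge dir",np.degrees(np.arctan2(d[1],d[0])))
P=cast(w0,[(395,92),(374,281)],12);d=P[1]-P[0];print("edge dir",np.degrees(np.arctan2(d[1],d[0])))
# triangulate ball
t=load("top1")
A=[];b=[]
for c,u,v in [(t,330.5,167.5),(w1,561,190)]:
    C,d=ray(c,u,v); M=np.eye(3)-np.outer(d,d); A.append(M); b.append(M@C)
print("ball",np.linalg.lstsq(np.vstack(A),np.hstack(b),rcond=None)[0:2])
print("base",cast(w1,[(450,157),(527,150),(528,202),(453,211)],25).round(1).tolist())
E
```

```text
[ 481.13029531 -227.91487924  419.82926027] 3.7833
bk85 (array([535. , 410.4]), array([-0.4, -0.4, -0.6, -0.6]), array([535. , 410.4,  21.5]))
bk0 (array([528.3, 328.3]), array([-0.3, -0.4, -0.6, -0.6]), array([528.3, 328.3,  21.5]))
st (array([522.4, 243.4]), array([ 0.1,  0.1, -0. , -0. ]), array([522.4, 243.4,  18. ]))
bowlB (array([402.5, 212.3]), array([-0.4, -0.4, -1.2, -1.3]), array([402.5, 212.4,  29.2]))
bowlA (array([599.8, 150.8]), array([-0.2, -0.2,  0. ]), array([599.8, 150.6,  29.8]))
bowlC (array([ 377. , -304.2]), array([-0.5, -0.5,  0. ,  0.1]), array([ 377. , -304.2,   29.8]))
tileA [377.8 319.4] [np.float64(49.6), np.float64(13.4), np.float64(48.7), np.float64(12.5)]
  ang 24.2
tileB [ 566.9 -159.5] [np.float64(49.2), np.float64(14.0), np.float64(49.4), np.float64(12.7)]
  ang 25.8
tileC [ 426.5 -180.1] [np.float64(49.7), np.float64(13.6), np.float64(48.7), np.float64(13.2)]
  ang -7.3
tray [436.6   6.5] [np.float64(198.7), np.float64(96.7), np.float64(196.8), np.float64(95.1)]
  ang -90.6
plank [[504.5, 438.3], [561.5, 393.5], [492.7, 221.9], [549.9, 217.9]]
edge dir -93.09961532010863
edge dir -93.47825633227033
ball (array([717.22568616,  41.79219843,  83.43336227]), array([1.81181775]))
base [[650.5, 60.2], [716.2, 66.4], [724.1, 20.7], [657.8, 12.2]]
```

```bash
cat >> h.py <<'E'
PY=np.radians(86.7); G=155
def go(x,y,z,yaw=PY): # grasp point z
    move_to([x,y,z+G],down(yaw))
def ln(x,y,z,rate=200,th=None):
    return line_to([x,y,z+G],rate=rate,threshold=th)
def st(m=""):
    print(m,"t%.1f"%get_time(),"tcp",np.round(get_tool_pos(),1),"w%.3f"%get_width(),"F",np.round(get_ft_force(),1))
E
python3 - <<'E'
from h import *
go(535,410.4,180); st(); pause(0.3); st()
ln(535,410.4,96,rate=120); st(); pause(.2); st()
close(); st("closed")
ln(535,410.4,115,rate=100); st("lift")
save(camera("wrist"),"g1")
E
```

```text
t6.1 tcp [535.8 409.1 335.4] w1.001 F [-0.2 -1.   0.2]
 t6.4 tcp [535.2 410.1 335.1] w1.000 F [ 0.8  0.3 -0.4]
 t7.2 tcp [535.3 410.6 251.9] w1.000 F [ 0.4 -0.1  0.3]
 t7.4 tcp [535.2 410.5 251.9] w1.002 F [-0.1 -0.1 -0.6]
closed t7.9 tcp [535.1 410.5 251.4] w0.492 F [-0.4  0.2  3.1]
lift t8.3 tcp [535.1 410.5 270.5] w0.498 F [-0.2 -0.2 -1.2]
```

View pics/g1.png

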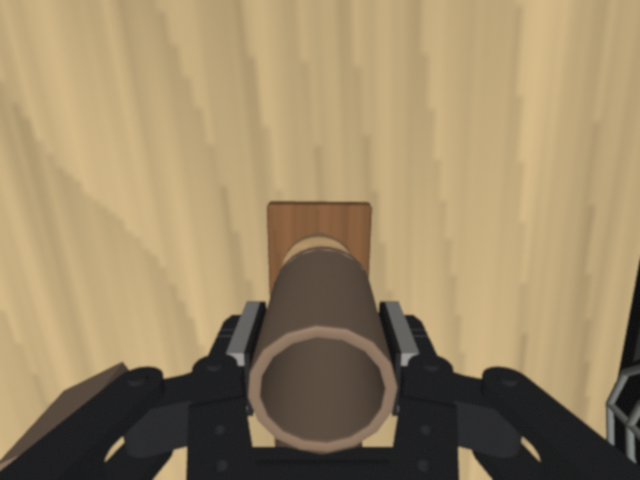

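```bash
python3 - <<'E'
from h import *
ln(535,410.4,190,rate=250)
go(436.6,57,150); pause(.2); st()
print(ln(436.6,57,52,rate=120,th=8)); st()
gripper_open(); st()
ln(436.6,57,140,rate=250)
go(528.0,328.3,190); pause(.2); st()
ln(528.0,328.3,96,rate=150); close(); st("closed")
ln(528.0,328.3,190,rate=200); st()
go(436.6,-44,150); pause(.2); st()
print(ln(436.6,-44,52,rate=120,th=8)); st()
gripper_open(); st()
ln(436.6,-44,140,rate=250)
go(500,290,265); pause(.2); save(camera("wrist"),"w3"); save(camera("top"),"top3")
E
```

```text
t10.3 tcp [437.   57.7 305. ] w0.495 F [ 0.2 -0.4 -0.8]
True
 t11.1 tcp [435.9  56.8 207.2] w0.497 F [-3.5 -0.8 11.6]
 t11.6 tcp [435.4  56.8 206.5] w1.001 F [ 0.7  0.5 -0.2]
 t13.5 tcp [528.3 326.9 345.2] w0.996 F [-0.2  0.2 -0.3]
closed t14.7 tcp [528.3 328.4 251.9] w0.507 F [-0.3 -0.8  6.5]
 t15.3 tcp [527.6 328.2 343.7] w0.504 F [-0.3  0.2 -1.4]
 t16.9 tcp [437.  -43.3 305.1] w0.507 F [-1.   0.3 -2. ]
True
 t17.7 tcp [436.  -44.  207.8] w0.506 F [-3.1  0.4 12.2]
 t18.2 tcp [435.4 -43.9 207.1] w0.993 F [-0.6 -0.7 -0.3]
```

View pics/w3.png

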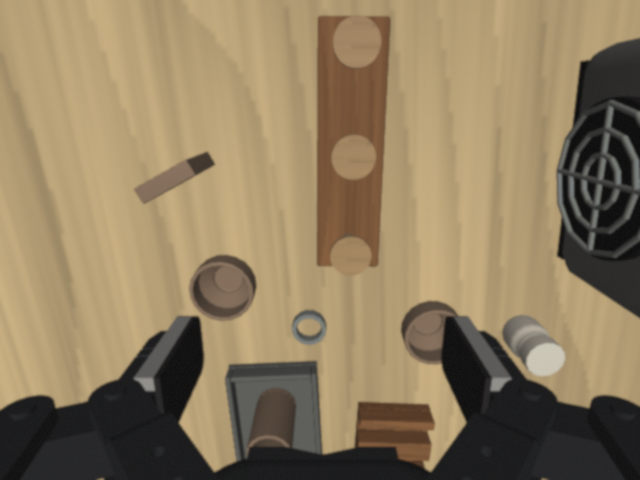

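View pics/top3.png

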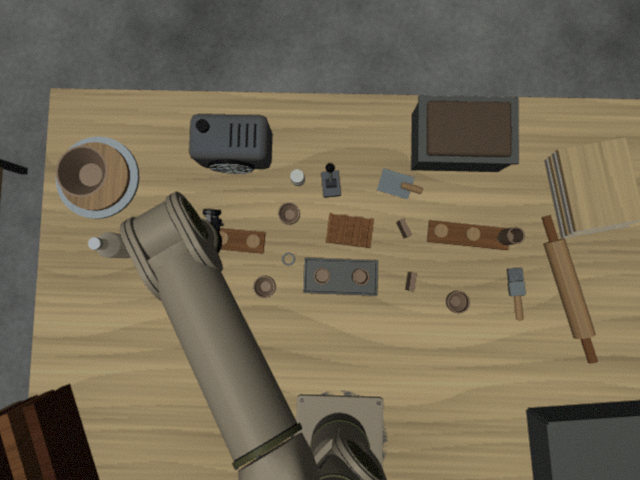

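```bash
python3 - <<'E'
from h import *
c=load("w3"); im=c["pixels"]
g=im.astype(int); print([im[y,x].tolist() for x,y in [(357,42),(335,100),(300,100),(358,252)]])
cv2.imwrite("pics/c7.png",cv2.resize(im[5:285,310:400,::-1],None,fx=2,fy=2,interpolation=cv2.INTER_CUBIC))
gray=cv2.GaussianBlur(cv2.cvtColor(im,cv2.COLOR_RGB2GRAY),(3,3),0)
for cir in (cv2.HoughCircles(gray[0:290,315:395],cv2.HOUGH_GRADIENT,1,60,param1=60,param2=12,minRadius=18,maxRadius=27) [0]):
    print(cir, onz(c,cir[0]+315,cir[1],50).round(1))
E
```

```text
[[162, 134, 100], [121, 87, 59], [167, 147, 109], [165, 136, 97]]
[ 38.5 157.5  22.4] [527.7 327.3]
[ 35.5 257.5  20.8] [521.9 241.5]
[41.5 44.5 23. ] [532.9 410.4]
```

View pics/c7.png

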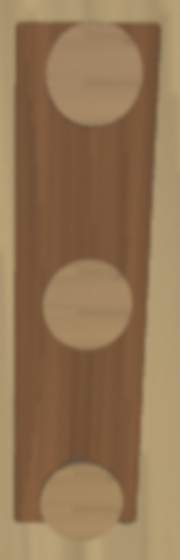

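```bash
python3 - <<'E'
from h import *
go(402.5,212,130); pause(.2); st()
print(ln(402.5,212,31,rate=120,th=8)); st()
close(); st("closed")
ln(402.5,212,60,rate=100); pause(.1); st(); save(camera("wrist"),"g2")
E
```

```text
t21.4 tcp [403.5 212.7 286. ] w0.994 F [-0.4  0.2  0.4]
False
 t22.3 tcp [402.8 212.2 186.6] w1.003 F [ 0.4 -0.1  0.5]
closed t22.7 tcp [402.8 212.2 187.2] w0.691 F [-3.7 -0.9 13.7]
 t23.3 tcp [402.2 211.9 214.4] w0.684 F [-0.   0.7 -1.2]
```

View pics/g2.png

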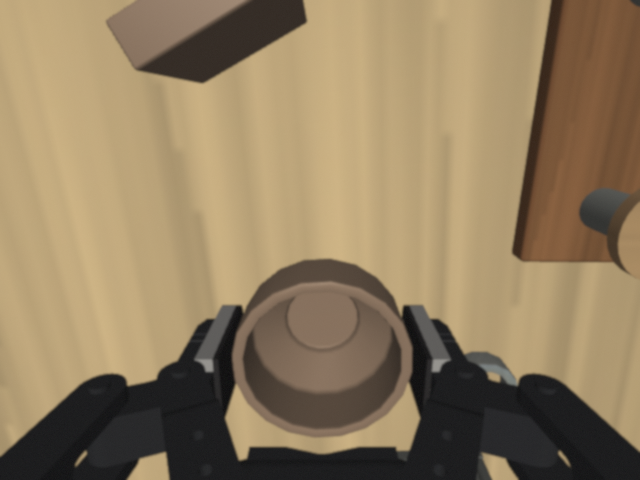

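```bash
cat >> h.py <<'E'
def place(x,y,z,zc,th=6):
    go(x,y,z+60); pause(.25); st("above")
    r=ln(x,y,zc,rate=80,th=th); st("down %s"%r)
    gripper_open(); st("open")
    ln(x,y,z+70,rate=250)
E
python3 - <<'E'
from h import *
c=load("g2"); t=np.array([402.2,211.9]); print(onz(c,322,358,40+28))
ln(402.5,212,150,rate=250)
place(533,412.5,81.5,79)
go(599.8,150.8,130); pause(.25); st()
print(ln(599.8,150.8,34,rate=120,th=8)); close(); st("closed")
ln(599.8,150.8,150,rate=200)
place(527.6,327.6,84.5,82)
st(); c=camera("wrist"); save(c,"w4")
E
```

```text
[402.13178618 213.49016889]
above t25.0 tcp [533.1 411.6 297.2] w0.687 F [ 0.6  0.6 -1. ]
down True t25.7 tcp [532.5 412.2 237.4] w0.687 F [-1.3 -1.2  5.7]
open t26.1 tcp [532.2 412.  236.8] w1.001 F [0.8 0.4 0.1]
 t27.8 tcp [599.6 152.2 284.9] w0.996 F [0.  0.7 1. ]
False
closed t29.2 tcp [600.2 150.9 190.4] w0.680 F [-2.  -1.2  7.9]
above t30.9 tcp [528.3 326.4 299.4] w0.681 F [ 0.4 -0.2 -1.1]
down True t31.6 tcp [527.  327.5 240.2] w0.680 F [-1.2 -0.5  7.3]
open t32.0 tcp [526.8 327.2 239.7] w1.000 F [ 0.1 -0.7  1.1]
 t32.4 tcp [527.8 327.7 310.6] w1.001 F [-1.2  0.7 -0.3]
```

View pics/w4.png

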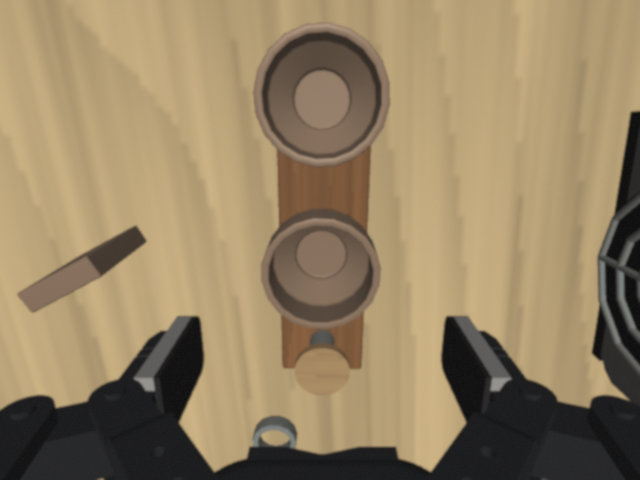

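```bash
python3 - <<'E'
from h import *
c=load("w4"); print(onz(c,321.5,93,90),onz(c,321,271,90))
ln(527.6,327.6,190,rate=300)
go(377,-304,140); pause(.25); st()
print(ln(377,-304,34,rate=120,th=8)); close(); st("closed")
ln(377,-304,170,rate=200)
go(450,0,190)
place(522,243,84.5,82)
go(522,250,210); pause(.2); save(camera("wrist"),"w5")
go(540,60,265); pause(.25); save(camera("wrist"),"w6"); save(camera("top"),"top6")
E
```

```text
[531.96530941 411.77839256] [526.91028207 329.35170197]
 t35.3 tcp [ 377.3 -303.8  295. ] w0.998 F [ 0.2 -0.3 -1.1]
False
closed t36.8 tcp [ 377.3 -304.2  190. ] w0.670 F [-3.5  2.4 13.2]
above t40.0 tcp [522.2 241.9 300.3] w0.671 F [ 0.   0.1 -0.9]
down True t40.7 tcp [521.5 243.  239.8] w0.671 F [-2.3 -0.2  8.6]
open t41.1 tcp [521.1 242.9 239.5] w0.997 F [-0.4 -0.3 -0.6]
```

View pics/w5.png

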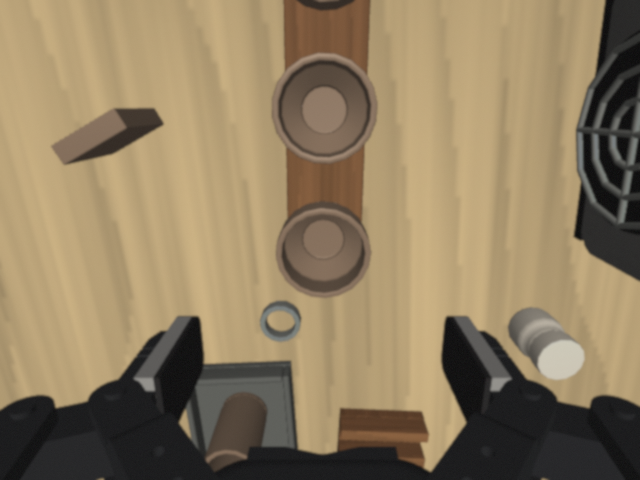

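View pics/w6.png

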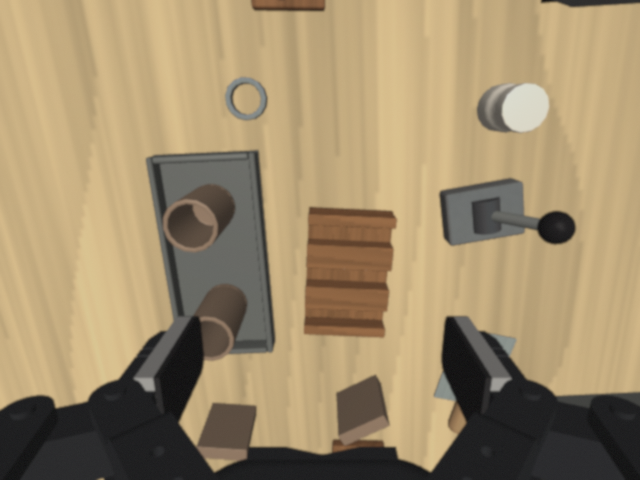

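View pics/top6.png

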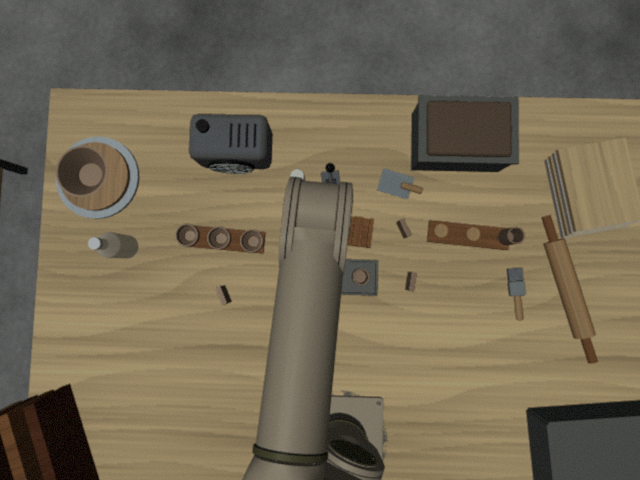

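```bash
python3 - <<'E'
from h import *
a=np.radians(90-7.3)
go(426.5,-180,120,a); pause(.25); st(); save(camera("wrist"),"t0")
print(ln(426.5,-180.1,44,rate=120,th=8)); close(); st("closed")
ln(426.5,-180.1,140,rate=200); pause(.1); save(camera("wrist"),"t1"); st()
go(556,-20,200,np.radians(86.5)); pause(.3); save(camera("wrist"),"r1"); st()
E
```

```text
t44.7 tcp [ 427.1 -179.4  275.3] w0.996 F [ 0.6 -0.3  0. ]
False
closed t46.0 tcp [ 426.9 -180.1  199.6] w0.575 F [-1.9  0.9  8.1]
 t46.8 tcp [ 426.1 -179.9  294. ] w0.573 F [-0.  -0.1 -0.9]
 t48.0 tcp [555.8 -20.6 355. ] w0.579 F [-0.6  0.4 -0.7]
```

View pics/t1.png

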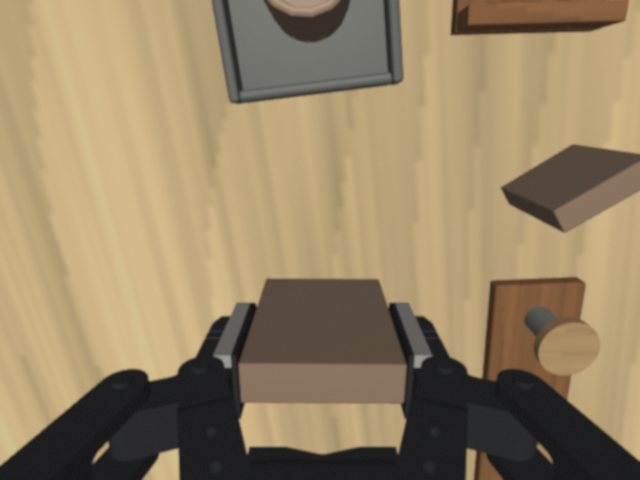

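View pics/r1.png

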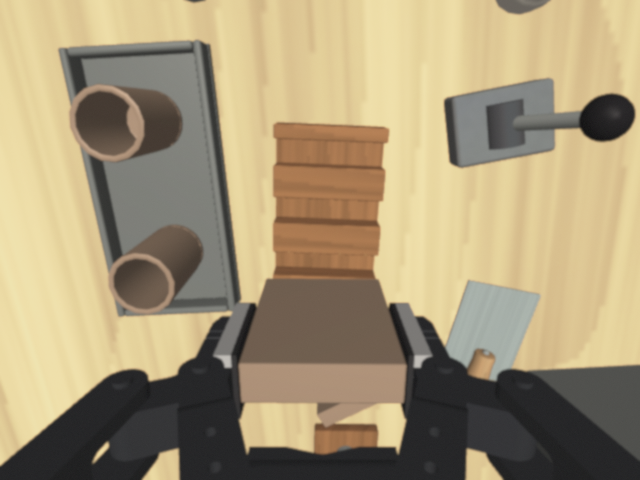

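```bash
cat > crop.py <<'E'
from h import *
def crop(n,x,y,w,h,f,out):
    im=load(n)["pixels"][y:y+h,x:x+w,::-1]; im=cv2.resize(im,None,fx=f,fy=f,interpolation=cv2.INTER_CUBIC)
    for k in range(0,w,20):
        cv2.putText(im,str(x+k),(k*f,8),0,.32,(255,0,0),1); cv2.line(im,(k*f,0),(k*f,h*f),(255,200,0),1) 
    for k in range(0,h,20):
        cv2.putText(im,str(y+k),(0,k*f+8),0,.32,(0,0,255),1); cv2.line(im,(0,k*f),(w*f,k*f),(255,200,0),1)
    cv2.imwrite(f"pics/{out}.png",im)
E
python3 - <<'E'
from crop import *
crop("r1",260,110,140,180,3,"c8"); crop("r1",220,260,210,160,3,"c9"); crop("r1",220,260,210,160,3,"c9")
E
```

```text
(no output)
```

View pics/c8.png

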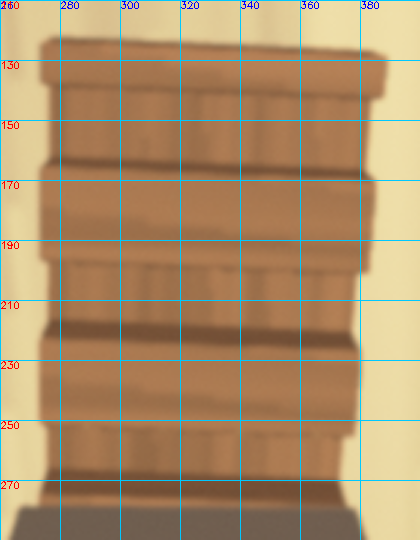

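View pics/c9.png

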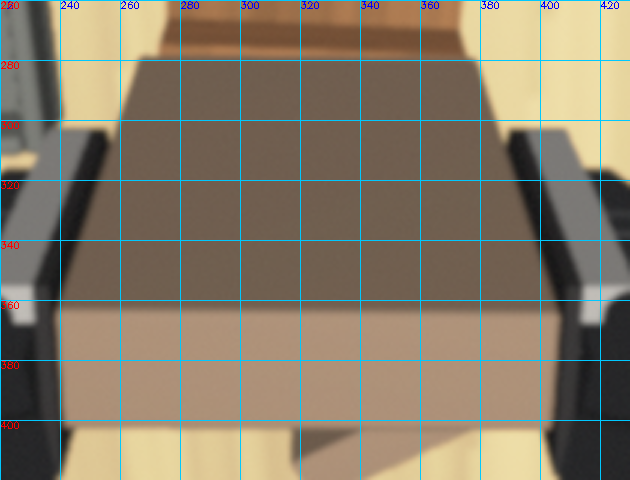

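```bash
cat > rk.py <<'E'
from h import *
def rack(c,edges,yt,z=30):
    """edges: list of ((ul,vl),(ur,vr)) on rack top face with local y yt; fit centre+angle"""
    P=[];Y=[];dirs=[]
    for e in edges:
        q=np.array([onz(c,*p,z) for p in e]); P.append(q); d=q[1]-q[0]; dirs.append(d/np.linalg.norm(d))
    P=np.array(P); d=np.mean(dirs,0); a=np.arctan2(d[1],d[0]); X=np.array([np.cos(a),np.sin(a)]); Yv=np.array([-X[1],X[0]])
    mid=P.mean(1); yo=mid@Yv-np.array(yt); xo=mid@X
    print("ang per edge",[np.degrees(np.arctan2(k[1],k[0])).round(1) for k in dirs],"yo",yo.round(1),"xo",xo.round(1),"len",[np.linalg.norm(q[1]-q[0]).round(1) for q in P])
    return X*xo.mean()+Yv*yo.mean(),a,X,Yv
E
python3 - <<'E'
from rk import *
c=load("r1")
ed=[((274,124),(387,129)),((273.5,138.5),(387,142.5)),((274,166),(385,171)),((273.5,196.5),(383,201)),((273.5,222.5),(379,226.5)),((273.5,251),(378,255))]
C,a,X,Y=rack(c,ed,[61,51.5,32.5,9.5,-9.5,-32.5]); print(C,np.degrees(a))
T=np.array([onz(c,u,v,220) for u,v in [(239,363),(405,363),(242,402),(403,402)]]); print("tile",T.round(1).tolist(),T.mean(0))
d=T[1]-T[0];print(np.degrees(np.arctan2(d[1],d[0])))
for y in (42,0,-42): print(C+Y*y)
E
```

```text
ang per edge [np.float64(-6.0), np.float64(-5.6), np.float64(-6.1), np.float64(-6.0), np.float64(-5.8), np.float64(-5.9)] yo [41.9 42.1 41.8 43.  42.7 43.5] xo [557.7 558.  558.4 558.5 557.8 558.4] len [np.float64(77.5), np.float64(78.6), np.float64(78.5), np.float64(79.2), np.float64(77.8), np.float64(78.7)]
[559.54765625 -15.1260901 ] -5.901440355233391
tile [[532.0, -11.7], [580.2, -14.7], [531.2, -25.3], [579.6, -28.2]] [555.74812936 -19.95474085]
-3.5432207075159687
[563.86599304  26.65131967]
[559.54765625 -15.1260901 ]
[555.22931947 -56.90349988]
```

```bash
python3 - <<'E'
from crop import *
go(556,-105,200,np.radians(84.1)); pause(.3); save(camera("wrist"),"r2"); st()
crop("r2",240,20,170,250,3,"c10")
im=cv2.imread("pics/c10.png"); cv2.imwrite("pics/c10.png",cv2.resize(im,None,fx=.8,fy=.8))
E
```

```text
t48.8 tcp [ 556.2 -104.1  354.9] w0.576 F [ 0.3 -0.5 -1. ]
```

View pics/c10.png

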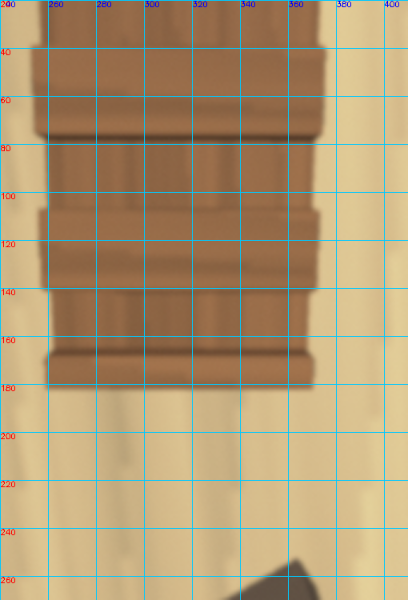

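View pics/r2.png

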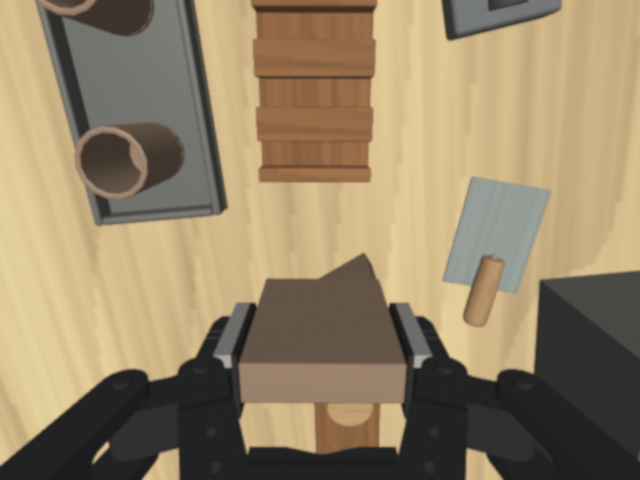

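```bash
python3 - <<'E'
from rk import *
c=load("r2")
ed=[((253.5,39),(375.5,39.5)),((255,75.4),(374,75.4)),((256,107),(373.3,107.2)),((257.5,140.6),(372,140.6)),((259,167.5),(371,167.5)),((259.5,181.7),(371,181.7))]
C,a,X,Y=rack(c,ed,[32.5,9.5,-9.5,-32.5,-51.5,-61]); print(C,np.degrees(a))
for y in (42,0,-42): print(C+Y*y)
E
```

```text
ang per edge [np.float64(-6.0), np.float64(-5.8), np.float64(-5.9), np.float64(-5.8), np.float64(-5.8), np.float64(-5.8)] yo [41.4 42.6 41.7 42.6 43.1 42.6] xo [558.6 558.5 558.5 558.4 558.5 558.7] len [np.float64(78.7), np.float64(78.7), np.float64(79.3), np.float64(79.2), np.float64(79.0), np.float64(79.5)]
[559.93348794 -14.85950449] -5.854940183943259
[564.21791755  26.92139621]
[559.93348794 -14.85950449]
[555.64905832 -56.64040518]
```

```bash
cat >> rk.py <<'E'
def tile_in(x,y,yaw,gz):
    go(x,y,gz+40,yaw); pause(.35); st("above")
    r=ln(x,y,gz+10-1.5,rate=50,th=6); st("down %s"%r)
    z=get_tool_pos()[2]-155-gz; print("tile bottom z",z)
    return z
E
python3 - <<'E'
from rk import *
z=tile_in(555.7,-57.0,np.radians(84.15),44.6)
if z<14:
    gripper_open(); st(); ln(555.7,-57,130,rate=200)
else: save(camera("wrist"),"x1")
E
```

```text
above t49.7 tcp [556.  -57.4 240.5] w0.577 F [-0.2  0.5 -0.1]
down True t50.3 tcp [555.4 -57.  209.7] w0.572 F [-3.2  0.8 10.1]
tile bottom z 10.10917288425238
 t50.7 tcp [555.1 -56.7 209.4] w0.999 F [-0.3 -1.1  0.1]
```

```bash
python3 - <<'E'
from rk import *
a=np.radians(115.8); x,y=566.9,-160
go(x,y,140,a); pause(.3); st()
print(ln(x,y,44,rate=120,th=8)); close(); st("closed")
ln(x,y,140,rate=200)
go(558,-40,200,np.radians(84.1)); pause(.3); save(camera("wrist"),"r3"); st()
E
```

```text
t52.2 tcp [ 567.1 -158.9  294.8] w1.000 F [ 0.1  0.1 -0.2]
False
closed t53.6 tcp [ 567.2 -160.1  199.7] w0.575 F [-1.   1.2  5.4]
 t55.4 tcp [557.9 -40.7 354.8] w0.579 F [ 1.2 -0.  -0. ]
```

View pics/r3.png

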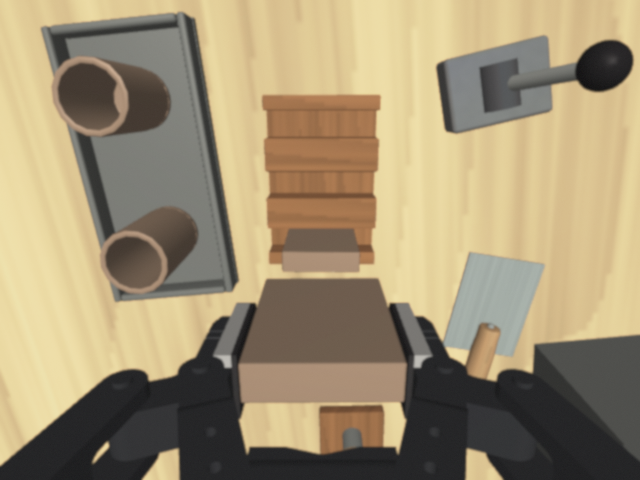

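```bash
python3 - <<'E'
from crop import *
crop("r3",250,80,150,130,4,"c11")
c=load("r3"); C=np.array([559.8,-14.9]); a=np.radians(-5.87); X=np.array([np.cos(a),np.sin(a)]);Y=np.array([-X[1],X[0]])
for y in (61,51.5,32.5,9.5,-9.5): print(y,proj(c,[[*(C+Y*y-40*X),30],[*(C+Y*y+40*X),30]]).round(1).tolist())
E
```

```text
61 [[261.6, 94.1], [381.1, 93.9]]
51.5 [[262.2, 109.0], [380.5, 108.8]]
32.5 [[263.5, 137.9], [379.4, 137.7]]
9.5 [[264.9, 171.3], [378.1, 171.2]]
-9.5 [[266.1, 197.8], [377.1, 197.6]]
```

View pics/c11.png

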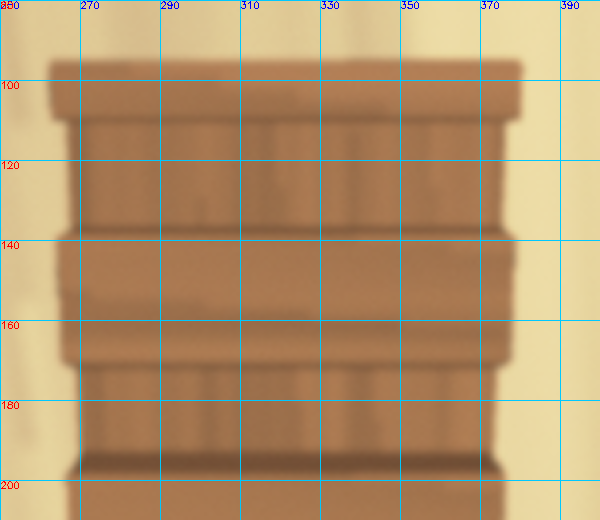

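```bash
python3 - <<'E'
from rk import *
z=tile_in(559.9,-15.7,np.radians(84.15),44.7)
if z<14:
    gripper_open(); st(); ln(559.9,-15.7,150,rate=200)
    a=np.radians(114.2); x,y=377.6,319
    go(450,150,200,a)
    go(x,y,140,a); pause(.3); st(); save(camera("wrist"),"t3")
else: save(camera("wrist"),"x1")
E
```

```text
above t56.2 tcp [560.2 -15.8 240.7] w0.575 F [-0.6  0.2 -0.3]
down True t56.8 tcp [559.6 -15.7 209.7] w0.572 F [-2.6  1.3  9.3]
tile bottom z 9.984580674231566
 t57.3 tcp [559.3 -15.5 209.4] w1.001 F [-0.4 -1.  -0.4]
 t59.8 tcp [378.2 318.3 295.4] w0.998 F [ 0.2 -0.6 -0.7]
```

```bash
python3 - <<'E'
from h import *
x,y=377.6,319
print(ln(x,y,44,rate=120,th=8)); close(); st("closed")
ln(x,y,140,rate=200); ln(450,200,180,rate=300)
go(563,5,200,np.radians(84.1)); pause(.3); save(camera("wrist"),"r4"); st()
E
```

```text
False
closed t61.3 tcp [377.8 319.2 199.6] w0.579 F [-1.  -1.1  6. ]
 t63.8 tcp [562.9   5.8 355. ] w0.578 F [ 0.3 -0.4 -1.7]
```

View pics/r4.png

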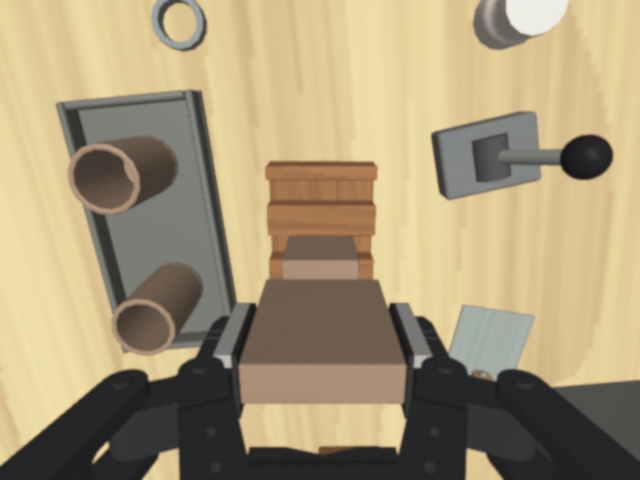

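```bash
python3 - <<'E'
from crop import *
crop("r4",250,140,150,130,4,"c12")
c=load("r4"); C=np.array([559.8,-14.9]); a=np.radians(-5.87); X=np.array([np.cos(a),np.sin(a)]);Y=np.array([-X[1],X[0]])
for y in (61,51.5,32.5,9.5,-9.5): print(y,proj(c,[[*(C+Y*y-40*X),30],[*(C+Y*y+40*X),30]]).round(1).tolist())
T=np.array([onz(c,u,v,220) for u,v in [(239,363),(405,363),(242,402),(403,402)]]).mean(0); print(T)
E
```

```text
61 [[264.7, 165.5], [378.2, 165.7]]
51.5 [[265.2, 178.9], [377.6, 179.1]]
32.5 [[266.3, 205.1], [376.5, 205.3]]
9.5 [[267.5, 235.4], [375.2, 235.6]]
-9.5 [[268.5, 259.4], [374.2, 259.6]]
[562.92634284   7.04664895]
```

View pics/c12.png

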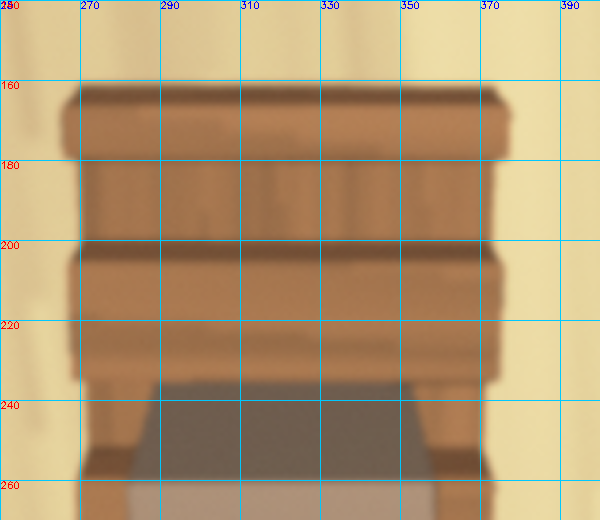

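```bash
python3 - <<'E'
from rk import *
x,y=564.1,25.9
z=tile_in(x,y,np.radians(84.15),44.6)
if z<14:
    gripper_open(); st(); ln(x,y,180,rate=200)
    go(540,60,265); pause(.25); save(camera("wrist"),"w7"); save(camera("top"),"top7")
    go(500,290,265); pause(.25); save(camera("wrist"),"w8"); 
else: save(camera("wrist"),"x1")
E
```

```text
above t64.7 tcp [564.4  25.8 240.6] w0.578 F [-0.1 -1.1 -0.3]
down True t65.3 tcp [563.8  25.9 209.7] w0.575 F [-3.  -0.1 10. ]
tile bottom z 10.09158167935626
 t65.7 tcp [563.5  26.1 209.4] w1.002 F [0.7 0.2 1.1]
```

View pics/w7.png

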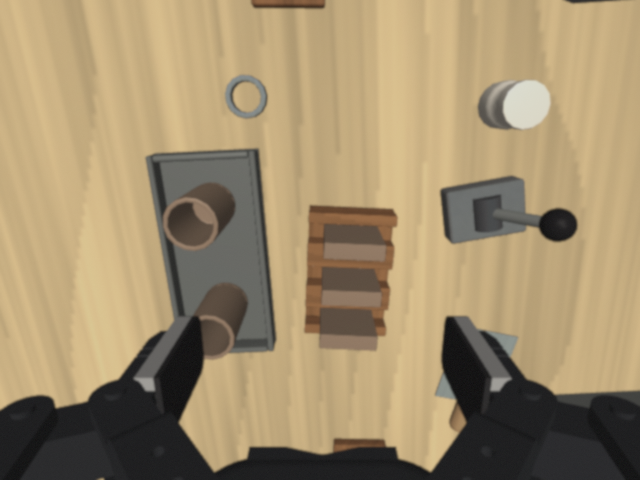

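View pics/w8.png

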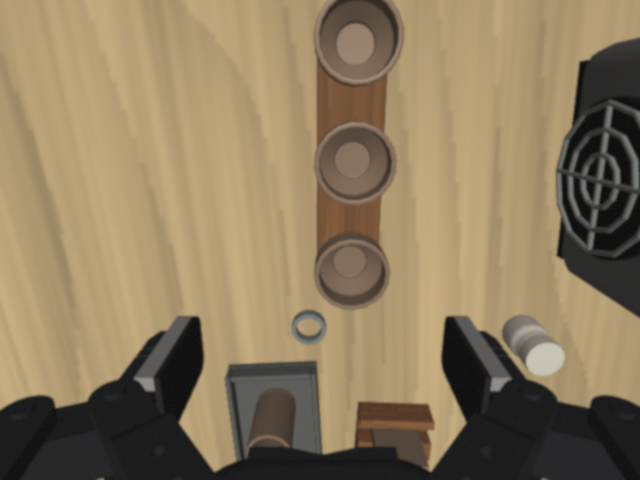

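```bash
python3 - <<'E'
from h import *
c=load("w8"); print([onz(c,*p,90).round(1).tolist() for p in [(359,39),(355.5,162.5),(352,271)]])
# ball remeasure: two views
A=[];b=[]
for n,u,v in [("w7",558,225),("r4",586.5,157),("r1",607,117),("r3",605,66)]:
    C,d=ray(load(n),u,v); M=np.eye(3)-np.outer(d,d); A.append(M); b.append(M@C)
B=np.linalg.lstsq(np.vstack(A),np.hstack(b),rcond=None)[0]; print("ball",B)
c=load("r4"); print([onz(c,*p,25).round(1).tolist() for p in [(440,133),(530,113),(541,180),(447,197)]])
q=inverse_kinematics([760,46,240],down(np.radians(186))); print(q)
E
```

```text
[[531.8, 408.4], [526.7, 328.2], [521.0, 244.9]]
ball [717.1306215   42.6095779   85.46996125]
[[650.8, 59.3], [712.8, 66.5], [723.0, 18.8], [655.3, 13.1]]
[-0.45962982  0.81362813  0.58378251  1.22631293 -0.43982053  1.22512546
  1.79995083]
```

```bash
python3 - <<'E'
from h import *
yw=np.radians(186); e=np.array([np.cos(yw),np.sin(yw)]); B=np.array([717.1,42.6])
p=B-40*e
close()
go(p[0]-20,p[1],230,yw); 
go(*p,160,yw); pause(.3); st(); save(camera("wrist"),"s0")
ln(*p,84,rate=150); pause(.2); st(); save(camera("wrist"),"s1")
E
```

```text
t71.8 tcp [757.   46.7 317.1] w-0.004 F [0.5 0.4 0.3]
 t72.7 tcp [757.2  46.7 240.4] w0.001 F [-0.9 -0.4  0.8]
```

View pics/s1.png

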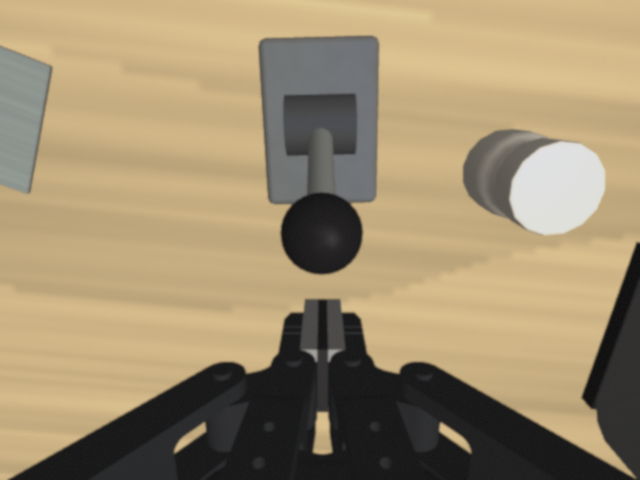

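Aligned: ball at (321,233), fingertips straight behind it at (322,300). Push.

```bash
python3 - <<'E'
from h import *
yw=np.radians(186); e=np.array([np.cos(yw),np.sin(yw)]); B=np.array([717.1,42.6]); p=B-40*e
q=p+86*e
print(line_to([*q,84+G],rate=60,threshold=25)); st(); pause(.2); save(camera("wrist"),"s2"); st()
E
```

```text
True
 t74.1 tcp [675.5  39.  240.3] w-0.002 F [4.7 0.4 1.6]
 t74.4 tcp [675.6  38.9 240.1] w-0.001 F [5.6 0.8 3. ]
```

View pics/s2.png

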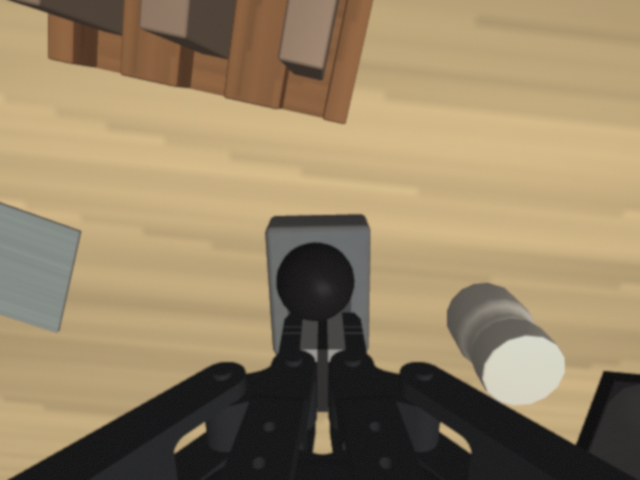

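```bash
python3 - <<'E'
from h import *
c=load("s2"); print(onz(c,316,281,84))
yw=np.radians(186); e=np.array([np.cos(yw),np.sin(yw)]); t=np.array(get_tool_pos())
q=t[:2]+6*e
print(line_to([*q,84+G],rate=20,threshold=22)); st(); pause(.2); st()
t=np.array(get_tool_pos()); line_to([*(t[:2]-45*e),84+G],rate=150); line_to([*(t[:2]-45*e),180+G],rate=200)
pause(.2); save(camera("wrist"),"s3")
move_to([560,150,420],down(PY)); pause(.3); save(camera("wrist"),"s4"); st()
E
```

```text
[653.35165104  34.62365651]
True
 t74.6 tcp [674.2  39.2 240.6] w0.004 F [6.1 0.5 1.3]
 t74.8 tcp [674.3  39.2 240.6] w-0.001 F [5.3 0.3 1.7]
 t78.2 tcp [560.1 149.9 420. ] w0.002 F [ 0.2  0.3 -0.7]
```

View pics/s3.png

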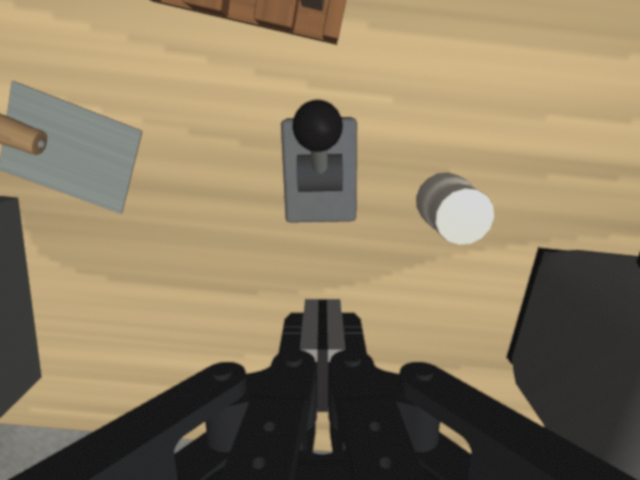

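View pics/s4.png

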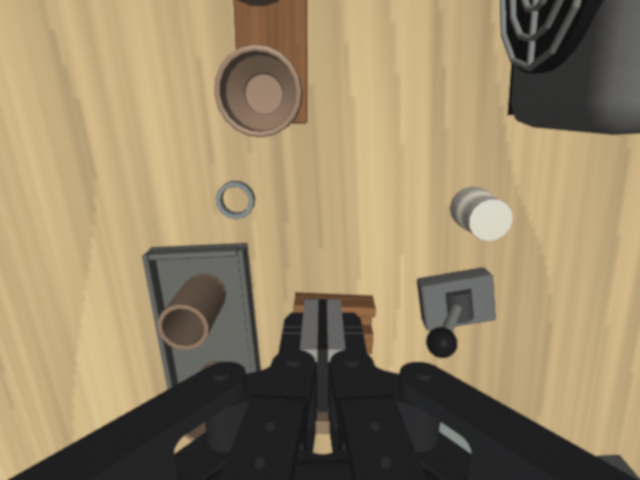

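```bash
python3 - <<'E'
from h import *
A=[];b=[]
for n,u,v in [("s3",317.5,126),("s4",442,342)]:
    C,d=ray(load(n),u,v); M=np.eye(3)-np.outer(d,d); A.append(M); b.append(M@C)
B=np.linalg.lstsq(np.vstack(A),np.hstack(b),rcond=None)[0]; print("ball",B)
ch=np.linalg.norm(B-[717.1,42.6,85.5]); print(ch,2*np.arcsin(ch/140))
move_to([420,300,420],down(PY)); pause(.3); c=camera("top"); save(c,"top8"); st()
im=c["pixels"][120:330,160:540,::-1]; cv2.imwrite("pics/topz8.png",cv2.resize(im,None,fx=2.1,fy=2.1,interpolation=cv2.INTER_CUBIC))
E
```

```text
ball [654.03339702  34.71267501  82.986438  ]
63.60758053359777 0.9432620689626602
 t79.4 tcp [420.6 299.4 420. ] w-0.001 F [-0.7  0.2  0. ]
```

View pics/topz8.png

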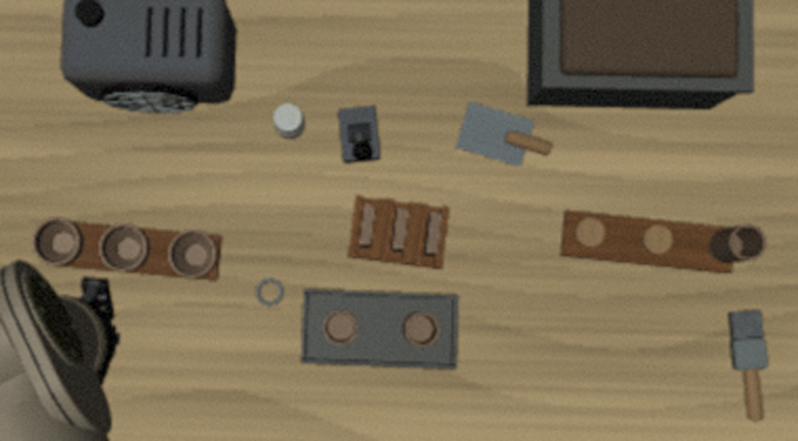

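```bash
python3 - <<'E'
from h import *
job_done(); st()
E
```

```text
the job is handed in; nothing more can be done
the job is handed in; nothing more can be done
```

The job is finished and handed in, at about 79 s of the 210 s allowed. My last pictures agree that everything is where it should be; no verdict was reported.

- **Beakers:** both from the left plank, which the dryer stands behind, are upright in the tray. The right plank's one beaker was not touched.
- **Bowls:** there is one on each of the left plank's three stands. Measured rim centres were within about 2 mm of the stand centres. One later picture put the outer bowl (y = +85 mm) about 4 mm off, but that bowl was cut off by the image edge and an earlier closer view gave under 1.5 mm. The limit is 11 mm.
- **Tiles:** all three are upright in separate rack slots. When released, each tile's lower face was 10 mm above the rack's underside, so they are fully down, and they look centred along the slots. I saw no sign of the rack having moved.
- **Switch:** I pushed it last. The lever met a firm stop twice, and from the two views of its ball I estimate it at about 0.94 rad, against the 0.8 rad needed.
- **Tools and other things:** none had visibly moved in the last overhead picture, though the spray bottle was outside the crop I checked.

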